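# Load thin turned vases into the lacquer-curing station

## Robot

A 6-joint arm with a two-finger parallel gripper is mounted at the origin on the work surface. World frame = base frame: x ahead of the robot, y to its left, z up, the work surface at z = 0. Lengths are in m, angles in rad, forces in N, time in s.
With the tool pointing down it reaches from about 0.3 to 0.775 m from the base axis. Payload 14.6 kg.
Tool frame: the origin (TCP) lies on the centre line of the jaws, within the pads' length; the fingertips stand 25 mm ahead of it and the grasp point (between the pads) lies 6 mm ahead of it (ctrl.tip_reach is the distance from the TCP to the fingertips, in m); z points along the fingers, y is the line along which they close (so a half turn about z gives the same grasp; the last joint's range is limited). The gripper opens to 94 mm and grips with 3 to 60 N. Pads are 16 mm wide; open, the fingers measure 119 mm over their backs; the gripper's body (75 mm by 177 mm) begins 78 mm behind the grasp point.
Start: joints at [1.121, 0.3, 1.521, -0, 1.321, -0.067], TCP at [0.205, 0.51, 0.23] pointing down, gripper open.
Joint ranges: [-3.03, 3.03], [-0.79, 2.21], [0.23, 2.52], [-1.04, 4.18], [0, 3.07], [-2.55, 2.55]. Speed limits (rad/s): [2.22, 2.22, 2.57, 3.14, 3.14, 3.14].

## Interface

Orientations are given as [roll, pitch, yaw] about the fixed x, y, z axes, in that order (R = Rz(yaw) Ry(pitch) Rx(roll)).
In Python, from station import ctrl gives the robot as it stands. The module is installed in compiled form; this text tells all that it offers.
- The arm moves only by the tool apply_moves, never from a script. Its argument "deltas" is a list of rows, each a list of 7 numbers: the closure in counts, from 0 (fully open) to 255 (shut), then the shift along the world's x, y, z in cm, then the turn, a rotation vector about the world's x, y, z in rad. In form: [[jaw, tx, ty, tz, ax, ay, az], ...]. A call has 1 to 10 rows; each row shifts and turns the commanded pose from where the row before left it; what a row does not reach is not made up. A row lasts 1/10 s, in which the tool goes at most 50 mm and 8.59 degrees, less where a joint would pass 70% of its speed; a pose out of reach is approached as far as the arm can. A call with a gripper value outside its range is refused whole. The fingers move at their own pace and stop on an object; "grip_force" is the grip in N (left out, the last holds). Time passes only in rows, so rows that do not move let the fingers close. It gives the time, the measured TCP pose, the force, the opening and the grip force at its end, in the units of the state.
- ctrl.get_obs(): the state, without advancing time (a new reading comes with each control period).
- ctrl.camera(name): name is "side" or "top" or "wrist"; returns a dict with "img" (384x512x3 uint8, red, green, blue), "K" (3x3 intrinsics, pixels), "pose" (4x4, takes a point from camera to world coordinates); the wrist camera has in their place "hand_eye" (4x4, takes a point from camera to tool coordinates, whose origin is the TCP and whose axes are the flange's). Camera axes: x right, y up, looking along -z (the intrinsics and any distortion apply to the point x, -y, -z); pixel columns grow to the right and rows downward; lengths in m; the calibration is good to about 2 mm. The wrist camera is an equidistant fisheye: a pixel r from the principal point sees the ray r / f radians off the axis. A picture is of the moment at which its call begins: read the wrist's pose just before it. There is no depth.
- ctrl.hand_in(): hands the job in; it is judged then, once.
The state is a dict: "time_s": time; "qpos": joint angles; "joint_vel": joint speeds; "tau": joint torques, N m; "ee_pos": TCP position; "eef_rot": TCP orientation; "force": force on the tool from outside, world axes, zero at the start; "moment": the same for the moment, N m; "grip_width": finger opening in m; "grip_force": force on a finger pad.
Only numpy, scipy, OpenCV 4.12 (cv2) and the standard library are available. Lean on these libraries where they do the work, as an engineer would, in place of code of your own. Each camera call takes 0.05 s, during which the arm holds its last target. There are 200 camera calls.

## Task

Draw the curing station's tray carriage out to its outer stop by the red handle, drop the scrap offcut lying on its rails into the blue bin, and stand every bud vase upright on the tray floor, one to a bay, while the carriage is still out. Then push the carriage in until the spring detent snaps over and it is fully home, and after that press the green lamp button right down. The vases are turned paper-thin: pinch them softly, at 20 to 25 N, for much above 30 N they crack, and leave the jar, the brush and the sanding block alone.

Things in the scene. Friction and masses are not known exactly. Their poses are not given: they have to be found in the camera images.
- carriage (a joint): travel of the tray carriage along its rails (m): 0 = drawn out against the outer stop (towards the station's -y end), 0.12 = fully home against the inner stop (+y end). It slides with about 1.5 N friction; a ball-and-spring detent meets it at about 0.102, resists with up to about 15 N near 0.105 and has its crest near 0.112; from about 0.114 it snaps on to 0.12 by itself and is held there (about 12 N to pull it out again).
- handle (a point): grip point of the carriage's red handle, an upright square post 18 x 18 mm that rises 62 mm from a dark bracket at the carriage's -y end; the point is on the post's axis, 15 mm below its top, 80 mm above the bench. Axes parallel to the station's. It moves with the carriage.
- tray (a point): centre of the tray floor on the carriage (floor 33 mm above the bench), axes parallel to the station's. The plywood tray is 176 x 176 mm with a rim and a cross of ribs, all 4 mm thick and 6 mm high, that part it into 2 x 2 bays. y points the way the carriage slides home.
- bay0 (a point): centre of the floor of one of the four tray bays (each about 82 x 82 mm inside), 43 mm in x and y from the tray's centre; moves with the carriage, axes parallel to the station's
- bay1 (a point): centre of the floor of one of the four tray bays (each about 82 x 82 mm inside), 43 mm in x and y from the tray's centre; moves with the carriage, axes parallel to the station's
- bay2 (a point): centre of the floor of one of the four tray bays (each about 82 x 82 mm inside), 43 mm in x and y from the tray's centre; moves with the carriage, axes parallel to the station's
- bay3 (a point): centre of the floor of one of the four tray bays (each about 82 x 82 mm inside), 43 mm in x and y from the tray's centre; moves with the carriage, axes parallel to the station's
- base (a point): centre of the station's underside, on the bench: a yellow base plate 200 (x) x 400 (y) x 12 mm with two steel rails along y (14 mm wide, 26 mm above the bench at the top, at x = -60 and +60 mm). x and y are the station's axes; the carriage slides along y. A yellow lamp housing 100 mm high stands at x 125 to 155 mm, y -10 to 190 mm; a dark inner stop bar (34 mm high) lies across the rails at y = 182 to 194 mm; a grey control box 30 mm high at x = -142, y = 80 mm.
- vase0_mid (a point): a thin-walled turned wooden bud vase, pale with two dark rings: straight round belly 52 mm in diameter and 42 mm high, then a shoulder to a 16 mm neck; 56 mm tall, about 80 g; the point is on its axis half-way up (28 mm above its foot), z up its axis. Grip it across the belly. It may be absent.
- vase1_mid (a point): a thin-walled turned wooden bud vase, pale with two dark rings: straight round belly 52 mm in diameter and 42 mm high, then a shoulder to a 16 mm neck; 56 mm tall, about 80 g; the point is on its axis half-way up (28 mm above its foot), z up its axis. Grip it across the belly. It may be absent.
- vase2_mid (a point): a thin-walled turned wooden bud vase, pale with two dark rings: straight round belly 52 mm in diameter and 42 mm high, then a shoulder to a 16 mm neck; 56 mm tall, about 80 g; the point is on its axis half-way up (28 mm above its foot), z up its axis. Grip it across the belly. It may be absent.
- vase3_mid (a point): a thin-walled turned wooden bud vase, pale with two dark rings: straight round belly 52 mm in diameter and 42 mm high, then a shoulder to a 16 mm neck; 56 mm tall, about 80 g; the point is on its axis half-way up (28 mm above its foot), z up its axis. Grip it across the belly. It may be absent.
- offcut_mid (a point): a dark wooden offcut, 56 (own x) x 30 (own y) x 36 mm (own z), about 60 g, lying on the station's base plate (12 mm above the bench) between the rails, in the way of the carriage; the point is its centre.
- bin_in (a point): centre of the inner floor (4 mm above the bench) of the blue scrap bin, outside 110 (own x) x 130 (own y) x 55 mm high, walls 4 mm, open on top, fixed.
- lamp_button_top (a point): centre of the top face of the green lamp button, 28 mm in diameter, on the grey control box, about 48 mm above the bench; it is pressed straight down.
- lamp_button (a joint): how far the button is pressed: 0 = up, 0.006 m = right down (about 5 N); springs back.
- lacquer: bystander: amber jar, 60 mm in diameter, 85 mm tall, origin under its centre. Leave it alone.
- brush: bystander: a brush lying flat. Leave it alone.
- sandblock: bystander: cork sanding block 100 x 60 x 35 mm. Leave it alone.
Not all that is in view belongs to the job. Leave any turquoise look-alike of the part that bears vase0_mid alone.

How it is judged:
By the outcome, as a careful person would: the job done as asked, in the order asked, and still so for the second after the job is handed in, with the robot touching nothing.
Of vase0, vase1, vase2, vase3 only 3 to 4 are there at a start; the rules pass over those that are not, and their reading is None.
At some moment in a run one of vase0, vase1, vase2, vase3 may be knocked a few centimetres aside while the robot is not near it.
Once in a run the grip may slacken for a moment while it holds something.
It also fails if it takes over 200 s, if anything falls off the work surface, if the arm or the gripper's body presses on something with over 40 N, if the wrist force passes 120 N, or if a joint passes its speed limit or range.

## Working session

There is one attempt and no reset: what is moved stays moved. The work goes in short steps, Python scripts to look and compute and a tool call to move; the robot and the scene stay as the last step left them, time stands still between calls to the robot, and variables do not carry over. Pictures are saved under pics/ and viewed, at most 14 in all, crops included, and the job is handed in when it is done.

Besides the shell and the picture viewer there is one more tool, called after "Call:" as name([rows], argument=value, ...), one row to a line, values as JSON. apply_moves: Moves the arm, as the interface text tells. Its arguments: {"type":"object","properties":{"deltas":{"type":"array"},"grip_force":{"type":"number"}},"required":["deltas"]}

```bash
mkdir -p pics; cat > h.py <<'E'
from station import ctrl
import numpy as np, cv2
def snap(n,f,crop=None,s=1):
    c=ctrl.camera(n); im=c["img"][:,:,::-1].copy()
    np.savez("pics/"+f+".npz",**{k:v for k,v in c.items()})
    if crop: x0,y0,x1,y1=crop; im=im[y0:y1,x0:x1]
    if s!=1: im=cv2.resize(im,None,fx=s,fy=s,interpolation=cv2.INTER_CUBIC)
    cv2.imwrite("pics/"+f+".png",im); return c
def ray(f,u,v):
    c=np.load("pics/"+f+".npz"); K=c["K"]; P=c["pose"]
    d=np.array([(u-K[0,2])/K[0,0],-(v-K[1,2])/K[1,1],-1]); return P[:3,3],P[:3,:3]@d
def pt(f,u,v,z):
    o,d=ray(f,u,v); return o+d*(z-o[2])/d[2]
def proj(f,p):
    c=np.load("pics/"+f+".npz"); K=c["K"]; P=c["pose"]
    q=P[:3,:3].T@(np.array(p)-P[:3,3]); return [K[0,2]+K[0,0]*q[0]/-q[2],K[1,2]+K[1,1]*q[1]/q[2]]
E
python3 - <<'E'
from h import *
for n in("top","side"):
    c=snap(n,n+"0",s=1.5625); print(n,c["K"],c["pose"],[k for k in c])
o=ctrl.get_obs();print(o["ee_pos"],o["eef_rot"],o["time_s"],o["grip_width"])
c=ctrl.camera("wrist");print(c["K"],c["hand_eye"])
E
```

```text
top [[439.32815125   0.         256.15028436]
 [  0.         439.32815125 186.57066979]
 [  0.           0.           1.        ]] [[ 0.01797527  0.99681322 -0.07771935  0.34383901]
 [-0.99975626  0.01891597  0.01138458  0.0030962 ]
 [ 0.01281844  0.07749577  0.99691027  1.49042576]
 [ 0.          0.          0.          1.        ]] ['img', 'K', 'pose']
side [[475.47433964   0.         253.19131604]
 [  0.         475.47433964 198.28264976]
 [  0.           0.           1.        ]] [[ 0.9504653   0.21654188 -0.22299175  0.17826034]
 [-0.31031062  0.70252076 -0.64044664 -0.85720501]
 [ 0.01797281  0.67791901  0.73491686  1.06273706]
 [ 0.          0.          0.          1.        ]] ['img', 'K', 'pose']
[0.2053508  0.50999669 0.22994164] [-3.14056328e+00 -9.57224680e-05  2.75876018e+00] 0.1 0.09426052598218704
[[297.31863964   0.         252.52213099]
 [  0.         297.31863964 195.04566514]
 [  0.           0.           1.        ]] [[-7.22705294e-04  9.61071747e-01  2.76297982e-01  8.09331995e-02]
 [ 9.99999612e-01  5.55132236e-04  6.84706793e-04  1.30095381e-03]
 [ 5.04670438e-04  2.76298369e-01 -9.61071775e-01 -1.53962980e-01]
 [ 0.00000000e+00  0.00000000e+00  0.00000000e+00  1.00000000e+00]]
```

View pics/top0.png

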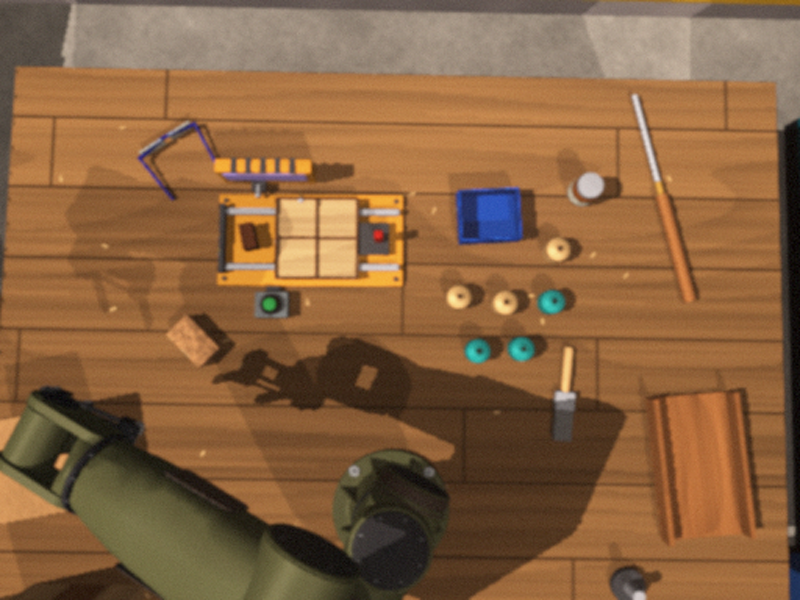

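View pics/side0.png

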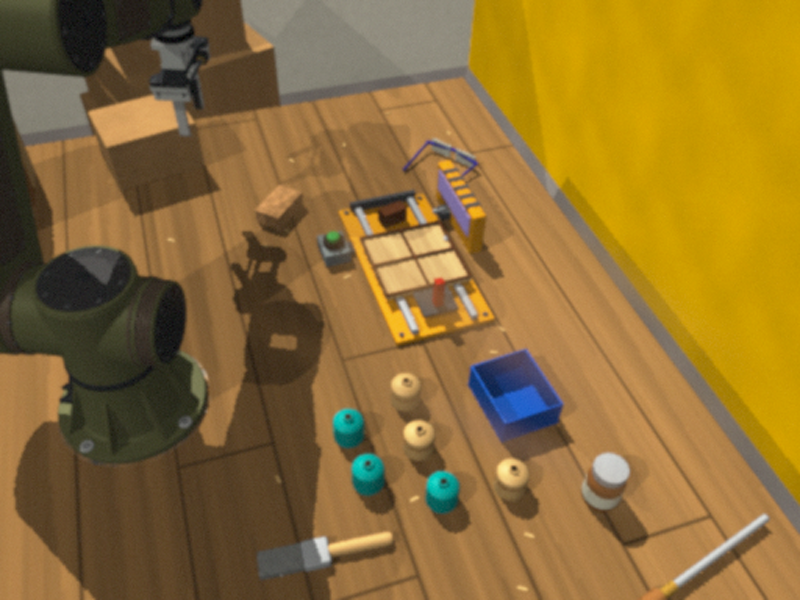

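Top view: carriage part-way in with the handle at (379,237), and the offcut at (250,236) on the inner side. The bin is at (489,216). There are three pale vases, at (459,296), (505,301) and (558,249), plus three turquoise decoys. The button is at (269,303). The side view agrees.

```bash
python3 - <<'E'
from h import *
s=1.5625
T=lambda u,v,z:pt("top0",u/s,v/s,z).round(4)
S=lambda u,v,z:pt("side0",u/s,v/s,z).round(4)
for n,u,v,z in [("c1",220,194,.012),("c2",405,194,.012),("c3",403,287,.012),("c4",218,284,.012),("handle",379,236,.095),("traycorner",278,198,.039),("tray",357,199,.039),("tray",357,278,.039),("tray",278,278,.039),("tray c",317,238,.039),
 ("v0",459,295,.056),("v1",505,301,.056),("v2",558,249,.056),("d",552,301,.056),("d",522,348,.056),("d",478,350,.056),("button",269,303,.048),("binc",457,191,.055),("bin",520,187,.055),("bin",523,240,.055),("bin",460,244,.055),("off",250,236,.048),("jar",590,186,.085)]: print(n,T(u,v,z))
for n,u,v,z in [("handle",439,281,.095),("v0",405,378,.056),("v1",419,426,.056),("v2",513,465,.056),("btn",334,238,.048)]: print("S",n,S(u,v,z))
E
```

```text
c1 [0.6646 0.3824 0.012 ]
c2 [ 0.673  -0.0204  0.012 ]
c3 [ 0.469  -0.0196  0.012 ]
c4 [0.4679 0.3792 0.012 ]
handle [0.566  0.0328 0.095 ]
traycorner [0.6526 0.2515 0.039 ]
tray [0.6539 0.0827 0.039 ]
tray [0.484  0.0788 0.039 ]
tray [0.4808 0.2461 0.039 ]
tray c [0.568  0.1659 0.039 ]
v0 [ 0.4507 -0.1367  0.056 ]
v1 [ 0.4399 -0.2334  0.056 ]
v2 [ 0.5521 -0.3449  0.056 ]
d [ 0.4417 -0.3323  0.056 ]
d [ 0.3422 -0.2696  0.056 ]
d [ 0.3364 -0.1776  0.056 ]
button [0.4269 0.2617 0.048 ]
binc [ 0.6721 -0.13    0.055 ]
bin [ 0.6836 -0.2641  0.055 ]
bin [ 0.5699 -0.2709  0.055 ]
bin [ 0.5587 -0.1377  0.055 ]
off [0.568  0.3065 0.048 ]
jar [ 0.6817 -0.4048  0.085 ]
S handle [0.5706 0.0312 0.095 ]
S v0 [ 0.45   -0.1345  0.056 ]
S v1 [ 0.4407 -0.2333  0.056 ]
S v2 [ 0.5561 -0.3448  0.056 ]
S btn [0.428  0.2532 0.048 ]
```

Call:
apply_moves([
  [0, 2.4, -3.2, 0, 0, 0, 0.096],
  [0, 2.4, -3.2, 0, 0, 0, 0.096],
  [0, 2.4, -3.2, 0, 0, 0, 0.096],
  [0, 2.4, -3.2, 0, 0, 0, 0.095],
  [0, 2.4, -3.2, 0, 0, 0, 0],
  [0, 2.4, -3.2, 0, 0, 0, 0],
  [0, 2.4, -3.2, 0, 0, 0, 0],
  [0, 2.4, -3.2, 0, 0, 0, 0],
  [0, 2.4, -3.2, 0, 0, 0, 0],
  [0, 2.4, -3.2, 0, 0, 0, 0],
], grip_force=25)

```text
time_s: 1.15
ee_pos: [0.4461, 0.1887, 0.2304]
eef_rot: [3.142, -0.0, -3.141]
force: [-0.0, 1.2, -0.5]
grip_width: 0.0938
grip_force: 0.0
```

Call:
apply_moves([
  [0, 2.4, -3.2, 0, 0, 0, 0],
  [0, 2.4, -3.2, 0, 0, 0, 0],
  [0, 2.4, -3.2, 0, 0, 0, 0],
  [0, 2.4, -3.2, 0, 0, 0, 0],
  [0, 2.8, -3, -2, 0, 0, 0],
  [0, 0, 0, -2, 0, 0, 0],
  [0, 0, 0, 0, 0, 0, 0],
  [0, 0, 0, 0, 0, 0, 0],
])

```text
time_s: 1.95
ee_pos: [0.5692, 0.0325, 0.1908]
eef_rot: [3.142, -0.001, -3.141]
force: [0.7, -0.4, 1.5]
grip_width: 0.0941
grip_force: 0.0
```

Call:
apply_moves([
  [0, 0, 0, -3.5, 0, 0, 0],
  [0, 0, 0, -3.5, 0, 0, 0],
  [0, 0, 0, -3.5, 0, 0, 0],
  [0, 0, 0, 0, 0, 0, 0],
  [255, 0, 0, 0, 0, 0, 0],
  [255, 0, 0, 0, 0, 0, 0],
  [255, 0, 0, 0, 0, 0, 0],
  [255, 0, 0, 0, 0, 0, 0],
  [255, 0, 0, 0, 0, 0, 0],
  [255, 0, 0, 0, 0, 0, 0],
], grip_force=25)

```text
time_s: 2.95
ee_pos: [0.5695, 0.0322, 0.0857]
eef_rot: [-3.142, 0.0, -3.141]
force: [0.1, -0.1, 0.5]
grip_width: 0.0496
grip_force: 0.0
```

Call:
apply_moves([
  [255, 0, 0, 0, 0, 0, 0],
  [255, 0, -0.5, 0, 0, 0, 0],
  [255, 0, -0.5, 0, 0, 0, 0],
  [255, 0, -0.2, 0, 0, 0, 0],
  [255, 0, 0, 0, 0, 0, 0],
  [255, 0, 0, 0, 0, 0, 0],
])

```text
time_s: 3.55
ee_pos: [0.5695, 0.0199, 0.0854]
eef_rot: [-3.141, 0.0, -3.141]
force: [1.6, -2.2, -0.2]
grip_width: 0.0177
grip_force: 25.0
```

Call:
apply_moves([
  [255, 0, -0.4, 0, 0, 0, 0],
  [255, 0, -0.4, 0, 0, 0, 0],
  [255, 0, -0.2, 0, 0, 0, 0],
  [255, 0, 0, 0, 0, 0, 0],
  [255, 0, 0, 0, 0, 0, 0],
])

```text
time_s: 4.05
ee_pos: [0.5695, 0.0154, 0.0853]
eef_rot: [3.134, 0.0, -3.14]
force: [4.1, 42.0, -3.8]
grip_width: 0.0184
grip_force: 25.0
```

Call:
apply_moves([
  [255, 0, 0.35, 0, 0, 0, 0],
  [255, 0, 0, 0, 0, 0, 0],
  [0, 0, 0, 0, 0, 0, 0],
  [0, 0, 0, 0, 0, 0, 0],
  [0, 0, 0, 0, 0, 0, 0],
  [0, 0, 0, 0, 0, 0, 0],
  [0, 0, 0, 0, 0, 0, 0],
  [0, 0, 0, 3, 0, 0, 0],
  [0, 0, 0, 4, 0, 0, 0],
  [0, 0, 0, 4, 0, 0, 0],
])

```text
time_s: 5.05
ee_pos: [0.5691, 0.0136, 0.1966]
eef_rot: [-3.142, -0.001, -3.142]
force: [0.0, -0.3, 0.1]
grip_width: 0.0785
grip_force: 0.0
```

Call:
apply_moves([
  [0, 0, 3.5, 2, 0, 0, 0],
  [0, 0, 3.5, 2, 0, 0, 0],
  [0, 0, 3.5, 0, 0, 0, 0],
  [0, 0, 3.5, 0, 0, 0, 0],
  [0, 0, 3.5, 0, 0, 0, 0],
  [0, 0, 3.5, 0, 0, 0, 0],
  [0, 0, 2.5, 0, 0, 0, 0],
  [0, 0, 0, 0, 0, 0, 0],
  [0, 0, 0, 0, 0, 0, 0],
])

```text
time_s: 5.95
ee_pos: [0.5693, 0.2485, 0.2352]
eef_rot: [-3.141, -0.0, -3.141]
force: [-0.7, -0.1, -0.4]
grip_width: 0.094
grip_force: 0.0
```

```bash
cat >> h.py <<'E'
from scipy.spatial.transform import Rotation as Ro
def wsnap(f,s=1.5625):
    o=ctrl.get_obs(); c=ctrl.camera("wrist"); T=np.eye(4); T[:3,:3]=Ro.from_euler("xyz",o["eef_rot"]).as_matrix(); T[:3,3]=o["ee_pos"]
    np.savez("pics/"+f+".npz",K=c["K"],pose=T@c["hand_eye"])
    cv2.imwrite("pics/"+f+".png",cv2.resize(c["img"][:,:,::-1],None,fx=s,fy=s)); return o
def wpt(f,u,v,z,s=1.5625):
    c=np.load("pics/"+f+".npz"); K=c["K"]; P=c["pose"]; a=(u/s-K[0,2])/K[0,0]; b=(v/s-K[1,2])/K[1,1]; t=np.hypot(a,b)
    k=np.sin(t)/max(t,1e-9); d=P[:3,:3]@np.array([a*k,-b*k,-np.cos(t)]); return (P[:3,3]+d*(z-P[2,3])/d[2]).round(4)
E
python3 -c "
from h import *
o=wsnap('w1');print(o['ee_pos'],o['eef_rot'],o['grip_width'])"
```

```text
[0.5693363  0.24854275 0.23520828] [-3.14121004e+00 -3.51045119e-04 -3.14068557e+00] 0.09401122632294309
```

View pics/w1.png

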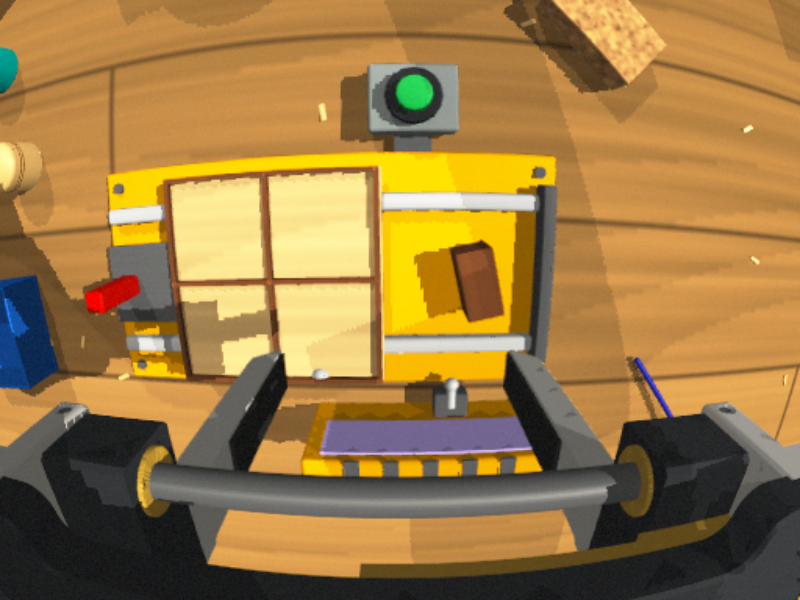

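```bash
python3 -c "
from h import *
for u,v,z in [(455,249,.048),(487,241,.048),(503,314,.048),(470,322,.048),(269,281,.039),(166,182,.039),(379,168,.039),(381,380,.039),(414,91,.048),(88,300,.095),(450,385,.1)]: print(u,v,wpt('w1',u,v,z))"
```

```text
455 249 [0.5436 0.2947 0.048 ]
487 241 [0.5371 0.3188 0.048 ]
503 314 [0.5944 0.3345 0.048 ]
470 322 [0.6008 0.3084 0.048 ]
269 281 [0.5699 0.15   0.039 ]
166 182 [0.4862 0.0646 0.039 ]
379 168 [0.4837 0.238  0.039 ]
381 380 [0.6544 0.2383 0.039 ]
414 91 [0.4265 0.2636 0.048 ]
88 300 [0.5696 0.0128 0.095 ]
450 385 [0.6297 0.288  0.1   ]
```

Call:
apply_moves([
  [119, 0, 3.3, 0, 0, 0, 0.125],
  [119, 0, 3.25, 0, 0, 0, 0.125],
  [119, 0, 0, -4, 0, 0, 0],
  [119, 0, 0, -4, 0, 0, 0],
  [119, 0, 0, -3, 0, 0, 0],
  [119, 0, 0, 0, 0, 0, 0],
  [119, 0, 0, 0, 0, 0, 0],
  [119, 0, 0, 0, 0, 0, 0],
])

```text
time_s: 6.8
ee_pos: [0.5705, 0.314, 0.128]
eef_rot: [3.141, 0.003, -2.892]
force: [0.4, 0.4, 0.2]
grip_width: 0.05
grip_force: 0.0
```

Call:
apply_moves([
  [119, 0, 0, -3, 0, 0, 0],
  [119, 0, 0, -3, 0, 0, 0],
  [119, 0, 0, -2, 0, 0, 0],
  [119, 0, 0, 0, 0, 0, 0],
  [255, 0, 0, 0, 0, 0, 0],
  [255, 0, 0, 0, 0, 0, 0],
  [255, 0, 0, 0, 0, 0, 0],
  [255, 0, 0, 0, 0, 0, 0],
  [255, 0, 0, 0, 0, 0, 0],
], grip_force=30)

```text
time_s: 7.7
ee_pos: [0.5702, 0.3145, 0.0472]
eef_rot: [3.141, 0.003, -2.891]
force: [-1.8, -1.1, 7.0]
grip_width: 0.0299
grip_force: 30.0
```

Call:
apply_moves([
  [255, 0, 0, 3, 0, 0, 0],
  [255, 0, 0, 4, 0, 0, 0],
  [255, 0, 0, 4, 0, 0, 0],
  [255, 0, 0, 4, 0, 0, 0],
  [255, 0.4, -4, 0, 0, 0, 0],
  [255, 0.4, -4, 0, 0, 0, 0],
  [255, 0.4, -4, 0, 0, 0, 0],
  [255, 0.4, -4, 0, 0, 0, 0],
  [255, 0.4, -4, 0, 0, 0, 0],
  [255, 0.4, -4, 0, 0, 0, 0],
])

```text
time_s: 8.7
ee_pos: [0.5934, 0.0726, 0.1962]
eef_rot: [-3.141, 0.001, -2.891]
force: [-0.5, -0.9, -0.9]
grip_width: 0.0296
grip_force: 30.0
```

Call:
apply_moves([
  [255, 0.4, -4, 0, 0, 0, 0],
  [255, 0.4, -4, 0, 0, 0, 0],
  [255, 0.4, -4, 0, 0, 0, 0],
  [255, 0.4, -4, 0, 0, 0, 0],
  [255, 0.4, -4, 0, 0, 0, 0],
  [255, 0.4, -4, 0, 0, 0, 0],
  [255, 0.3, -3.5, 0, 0, 0, 0],
  [255, 0, 0, 0, 0, 0, 0],
  [255, 0, 0, 0, 0, 0, 0],
])

```text
time_s: 9.6
ee_pos: [0.6203, -0.2012, 0.1956]
eef_rot: [3.141, 0.0, -2.893]
force: [-0.6, -0.1, -1.2]
grip_width: 0.0295
grip_force: 30.0
```

Call:
apply_moves([
  [255, 0, 0, -4, 0, 0, 0],
  [255, 0, 0, -4, 0, 0, 0],
  [255, 0, 0, -4, 0, 0, 0],
  [255, 0, 0, -1.5, 0, 0, 0],
  [255, 0, 0, 0, 0, 0, 0],
  [119, 0, 0, 0, 0, 0, 0],
  [119, 0, 0, 0, 0, 0, 0],
  [119, 0, 0, 0, 0, 0, 0],
  [119, 0, 0, 4, 0, 0, 0],
  [119, 0, 0, 4, 0, 0, 0],
])

```text
time_s: 10.6
ee_pos: [0.6201, -0.2007, 0.1417]
eef_rot: [3.141, -0.001, -2.891]
force: [0.8, -0.6, 0.7]
grip_width: 0.0498
grip_force: 0.0
```

Call:
apply_moves([
  [0, 0, 0, 4, 0, 0, -0.13],
  [0, 0, 0, 3, 0, 0, -0.13],
  [0, -1, 2, 0, 0, 0, -0.13],
  [0, -1, 2, 0, 0, 0, -0.13],
  [0, -1, 2, 0, 0, 0, -0.13],
  [0, -2, 2, 0, 0, 0, -0.13],
  [0, -2, 2, 0, 0, 0, -0.13],
  [0, -2, 1, 0, 0, 0, -0.13],
  [0, -2, 1, 0, 0, 0, -0.13],
  [0, -2, 1, 0, 0, 0, -0.13],
], grip_force=23)

```text
time_s: 11.6
ee_pos: [0.4897, -0.0704, 0.2115]
eef_rot: [3.14, 0.001, 2.087]
force: [0.6, 0.2, 0.4]
grip_width: 0.0939
grip_force: 0.0
```

Call:
apply_moves([
  [0, 0, -2, 0, 0, 0, -0.13],
  [0, 0, -2, 0, 0, 0, -0.13],
  [0, 0, -2, 0, 0, 0, -0.13],
  [0, 0, -2, 0, 0, 0, -0.13],
  [0, 0, -2, 0, 0, 0, 0],
  [0, 0, 0, 0, 0, 0, 0],
  [0, 0, 0, 0, 0, 0, 0],
])

```text
time_s: 12.3
ee_pos: [0.4904, -0.1707, 0.211]
eef_rot: [3.141, 0.0, 1.571]
force: [-1.1, 0.1, 0.5]
grip_width: 0.0942
grip_force: 0.0
```

```bash
python3 -c "
from h import *
o=wsnap('w2');print(o['ee_pos'],o['eef_rot'],o['grip_width'])"
```

```text
[ 0.490417   -0.17069374  0.2109796 ] [3.14083637e+00 1.44179414e-04 1.57144825e+00] 0.09419071928681838
```

View pics/w2.png

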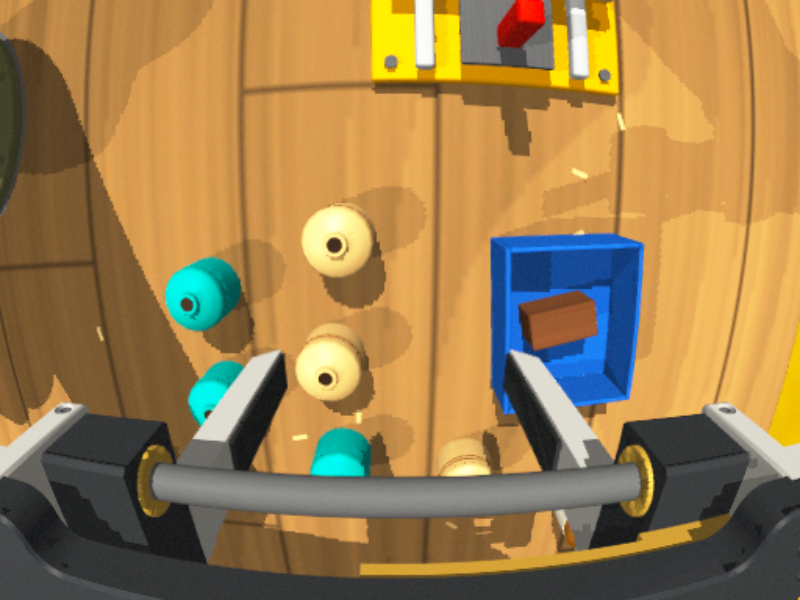

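```bash
python3 -c "
from h import *
for u,v,z in [(337,244,.056),(326,379,.056),(187,304,.056),(209,412,.056),(493,400,.055)]: print(u,v,wpt('w2',u,v,z))"
```

```text
337 244 [ 0.4518 -0.1351  0.056 ]
326 379 [ 0.44   -0.2348  0.056 ]
187 304 [ 0.3366 -0.1772  0.056 ]
209 412 [ 0.3415 -0.2675  0.056 ]
493 400 [ 0.5656 -0.2536  0.055 ]
```

Call:
apply_moves([
  [0, -2, 1.8, -2, 0, 0, 0],
  [0, -1.9, 1.8, -3, 0, 0, 0],
  [0, 0, 0, -4, 0, 0, 0],
  [0, 0, 0, -4, 0, 0, 0],
  [0, 0, 0, -3, 0, 0, 0],
  [0, 0, 0, -1.3, 0, 0, 0],
  [0, 0, 0, 0, 0, 0, 0],
  [255, 0, 0, 0, 0, 0, 0],
  [255, 0, 0, 0, 0, 0, 0],
  [255, 0, 0, 0, 0, 0, 0],
], grip_force=22)

```text
time_s: 13.35
ee_pos: [0.4521, -0.135, 0.0386]
eef_rot: [3.14, 0.001, 1.572]
force: [0.1, 0.9, 0.4]
grip_width: 0.0733
grip_force: 0.0
```

Call:
apply_moves([
  [255, 0, 0, 0, 0, 0, 0],
  [255, 0, 0, 0, 0, 0, 0],
  [255, 0, 0, 0, 0, 0, 0],
  [255, 0, 0, 0, 0, 0, 0],
  [255, 0, 0, 3, 0, 0, 0],
  [255, 0, 0, 4, 0, 0, 0],
  [255, 0, 0, 4, 0, 0, 0],
  [255, 0, 0, 4, 0, 0, 0],
  [255, 0, 0, 0, 0, 0, 0],
])

```text
time_s: 14.25
ee_pos: [0.4531, -0.1354, 0.1922]
eef_rot: [3.134, 0.003, 1.572]
force: [-0.1, -0.1, -1.7]
grip_width: 0.0519
grip_force: 22.0
```

Call:
apply_moves([
  [255, 1.6, 3.28, 0, 0, 0, 0],
  [255, 1.6, 3.28, 0, 0, 0, 0],
  [255, 1.6, 3.28, 0, 0, 0, 0],
  [255, 1.6, 3.28, 0, 0, 0, 0],
  [255, 1.6, 3.28, 0, 0, 0, 0],
  [255, 1.6, 3.28, 0, 0, 0, 0],
  [255, 1.6, 3.28, 0, 0, 0, 0],
  [255, 1.6, 3.28, 0, 0, 0, 0],
  [255, 1.6, 3.28, 0, 0, 0, 0],
  [255, 1.6, 3.28, 0, 0, 0, 0],
])

```text
time_s: 15.25
ee_pos: [0.6117, 0.1946, 0.1861]
eef_rot: [-3.14, 0.0, 1.572]
force: [-0.7, -0.3, -0.2]
grip_width: 0.0516
grip_force: 22.0
```

Call:
apply_moves([
  [255, 0, 0, -3, 0, 0, 0],
  [255, 0, 0, -3, 0, 0, 0],
  [255, 0, 0, -3, 0, 0, 0],
  [255, 0, 0, -1.8, 0, 0, 0],
  [255, 0, 0, 0, 0, 0, 0],
  [255, 0, 0, 0, 0, 0, 0],
])

```text
time_s: 15.85
ee_pos: [0.6114, 0.1932, 0.0794]
eef_rot: [-3.141, 0.0, 1.572]
force: [-0.0, 0.4, -1.0]
grip_width: 0.0516
grip_force: 22.0
```

Call:
apply_moves([
  [255, 0.1, 0, -0.4, 0, 0, 0],
  [255, 0, 0, -0.3, 0, 0, 0],
  [255, 0, 0, -0.1, 0, 0, 0],
  [255, 0, 0, 0, 0, 0, 0],
  [255, 0, 0, 0, 0, 0, 0],
])

```text
time_s: 16.35
ee_pos: [0.6125, 0.1932, 0.0717]
eef_rot: [3.141, -0.0, 1.572]
force: [1.0, 0.2, -0.9]
grip_width: 0.0519
grip_force: 22.0
```

Call:
apply_moves([
  [255, 0, 0, -0.1, 0, 0, 0],
  [255, 0, 0, 0, 0, 0, 0],
  [81, 0, 0, 0, 0, 0, 0],
  [81, 0, 0, 0, 0, 0, 0],
  [81, 0, 0, 0, 0, 0, 0],
  [81, 0, 0, 2, 0, 0, 0],
  [81, 0, 0, 3, 0, 0, 0],
  [0, 0, 0, 4, 0, 0, 0],
  [0, 0, 0, 4, 0, 0, 0],
])

```text
time_s: 17.25
ee_pos: [0.6121, 0.1931, 0.2017]
eef_rot: [-3.141, 0.0, 1.572]
force: [0.2, -0.5, 1.1]
grip_width: 0.0766
grip_force: 0.0
```

Call:
apply_moves([
  [0, -1.6, -4, 0.2, 0, 0, 0],
  [0, -1.6, -4, 0.2, 0, 0, 0],
  [0, -1.6, -4, 0.2, 0, 0, 0],
  [0, -1.6, -4, 0.2, 0, 0, 0],
  [0, -1.6, -4, 0.2, 0, 0, 0],
  [0, -1.6, -4, 0, 0, 0, 0],
  [0, -1.6, -4, 0, 0, 0, 0],
  [0, -1.6, -4, 0, 0, 0, 0],
  [0, -1.6, -4, 0, 0, 0, 0],
  [0, -1.5, -2, 0, 0, 0, 0],
])

```text
time_s: 18.25
ee_pos: [0.4524, -0.1892, 0.2105]
eef_rot: [3.141, 0.0, 1.57]
force: [0.4, 0.2, 0.2]
grip_width: 0.0939
grip_force: 0.0
```

Call:
apply_moves([
  [0, -1.3, -2, 0, 0, 0, 0],
  [0, 0, 0, 0, 0, 0, 0],
  [0, 0, 0, 0, 0, 0, 0],
])

```text
time_s: 18.55
ee_pos: [0.4405, -0.2068, 0.2106]
eef_rot: [3.141, -0.0, 1.571]
force: [-0.5, 0.3, 1.1]
grip_width: 0.0942
grip_force: 0.0
```

```bash
python3 -c "
from h import *
o=wsnap('w3');print(o['ee_pos'],o['eef_rot'],o['grip_width']);snap('top','top1',s=1.5625)"
```

```text
[ 0.44052969 -0.20677092  0.21056868] [ 3.14129413e+00 -4.92990976e-05  1.57086936e+00] 0.09421815956941557
```

View pics/w3.png

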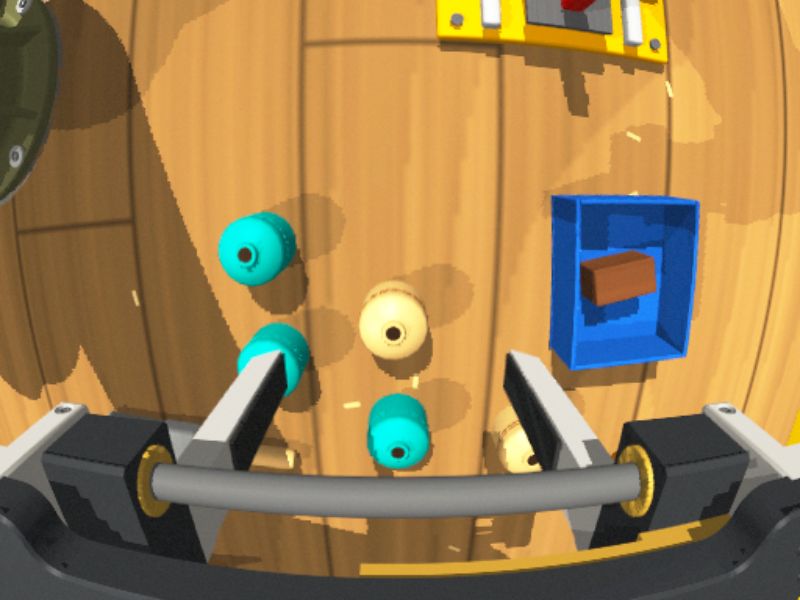

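View pics/top1.png

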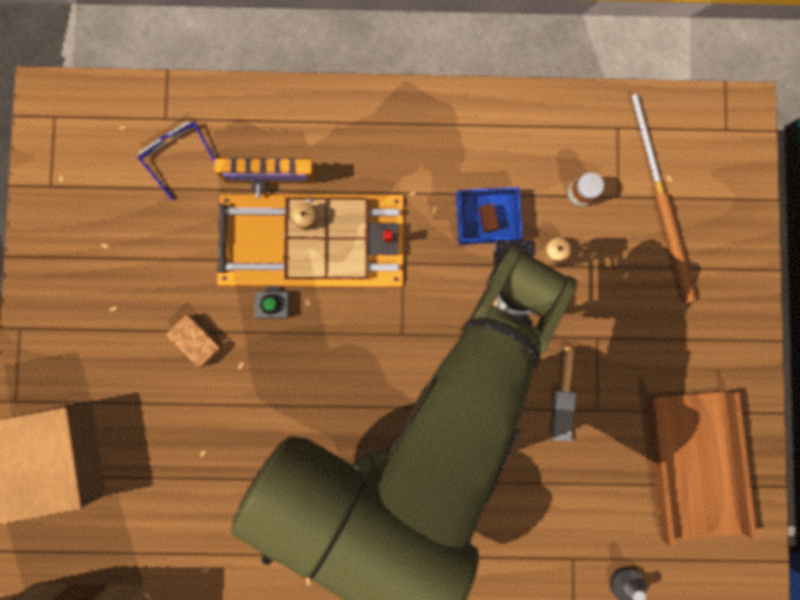

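Vase 0 stands in the inner, far bay, and the offcut is in the bin. Vase 1's mouth is at (393,334) in the wrist view; the third vase is still in place at (558,249) in the top view.

```bash
python3 -c "
from h import *
for u,v,z in [(393,334,.056),(532,460,.056),(244,255,.056),(398,452,.056)]: print(u,v,wpt('w3',u,v,z))
s=1.5625
print(pt('top1',305/s,213/s,.089),pt('top1',558/s,249/s,.056),pt('top1',327/s,238/s,.039))"
```

```text
393 334 [ 0.4395 -0.2351  0.056 ]
532 460 [ 0.5541 -0.3473  0.056 ]
244 255 [ 0.3357 -0.1775  0.056 ]
398 452 [ 0.4433 -0.3348  0.056 ]
[0.61177363 0.1864188  0.089     ] [ 0.55206473 -0.34491469  0.056     ] [0.56839759 0.14462101 0.039     ]
```

Call:
apply_moves([
  [0, -0.1, -1.4, -2, 0, 0, 0],
  [0, 0, -1.45, -3, 0, 0, 0],
  [0, 0, 0, -4, 0, 0, 0],
  [0, 0, 0, -4, 0, 0, 0],
  [0, 0, 0, -3, 0, 0, 0],
  [0, 0, 0, -1.2, 0, 0, 0],
  [0, 0, 0, 0, 0, 0, 0],
  [255, 0, 0, 0, 0, 0, 0],
  [255, 0, 0, 0, 0, 0, 0],
  [255, 0, 0, 0, 0, 0, 0],
], grip_force=22)

```text
time_s: 19.65
ee_pos: [0.44, -0.2356, 0.0397]
eef_rot: [3.14, 0.001, 1.572]
force: [-0.3, -0.6, 0.1]
grip_width: 0.0733
grip_force: 0.0
```

Call:
apply_moves([
  [255, 0, 0, 0, 0, 0, 0],
  [255, 0, 0, 0, 0, 0, 0],
  [255, 0, 0, 0, 0, 0, 0],
  [255, 0, 0, 0, 0, 0, 0],
  [255, 0, 0, 3, 0, 0, 0],
  [255, 0, 0, 4, 0, 0, 0],
  [255, 0, 0, 4, 0, 0, 0],
  [255, 0, 0, 4, 0, 0, 0],
  [255, 0, 0, 0, 0, 0, 0],
])

```text
time_s: 20.55
ee_pos: [0.441, -0.2362, 0.1934]
eef_rot: [3.135, 0.004, 1.572]
force: [-0.0, 0.1, -1.0]
grip_width: 0.0513
grip_force: 22.0
```

Call:
apply_moves([
  [255, 0.8, 4, 0, 0, 0, 0],
  [255, 0.8, 4, 0, 0, 0, 0],
  [255, 0.8, 4, 0, 0, 0, 0],
  [255, 0.8, 4, 0, 0, 0, 0],
  [255, 0.8, 4, 0, 0, 0, 0],
  [255, 0.8, 4, 0, 0, 0, 0],
  [255, 0.8, 4, 0, 0, 0, 0],
  [255, 0.8, 4, 0, 0, 0, 0],
  [255, 0.8, 4, 0, 0, 0, 0],
  [255, 0.8, 4, 0, 0, 0, 0],
])

```text
time_s: 21.55
ee_pos: [0.5192, 0.1664, 0.1874]
eef_rot: [-3.14, 0.0, 1.572]
force: [0.7, -1.1, -0.5]
grip_width: 0.0518
grip_force: 22.0
```

Call:
apply_moves([
  [255, 0.5, 2.85, 0, 0, 0, 0],
  [255, 0, 0, 0, 0, 0, 0],
  [255, 0, 0, -3, 0, 0, 0],
  [255, 0, 0, -3, 0, 0, 0],
  [255, 0, 0, -3, 0, 0, 0],
  [255, 0, 0, -1.8, 0, 0, 0],
  [255, 0, 0, 0, 0, 0, 0],
  [255, 0, 0, 0, 0, 0, 0],
])

```text
time_s: 22.35
ee_pos: [0.5244, 0.1928, 0.0806]
eef_rot: [-3.141, 0.0, 1.571]
force: [-0.0, -0.2, -0.2]
grip_width: 0.0516
grip_force: 22.0
```

Call:
apply_moves([
  [255, 0, 0, -0.4, 0, 0, 0],
  [255, 0, 0, -0.3, 0, 0, 0],
  [255, 0, 0, -0.15, 0, 0, 0],
  [255, 0, 0, 0, 0, 0, 0],
  [255, 0, 0, 0, 0, 0, 0],
])

```text
time_s: 22.85
ee_pos: [0.5245, 0.1932, 0.0721]
eef_rot: [3.141, -0.0, 1.572]
force: [0.1, -0.0, -0.8]
grip_width: 0.0514
grip_force: 22.0
```

Call:
apply_moves([
  [255, 0, 0, 0, 0, 0, 0],
  [81, 0, 0, 0, 0, 0, 0],
  [81, 0, 0, 0, 0, 0, 0],
  [81, 0, 0, 0, 0, 0, 0],
  [81, 0, 0, 2, 0, 0, 0],
  [81, 0, 0, 3, 0, 0, 0],
  [0, 0, 0, 4, 0, 0, 0],
  [0, 0, 0, 4, 0, 0, 0],
])

```text
time_s: 23.65
ee_pos: [0.5241, 0.1931, 0.2033]
eef_rot: [-3.141, 0.0, 1.572]
force: [0.1, -0.2, 0.3]
grip_width: 0.0767
grip_force: 0.0
```

Call:
apply_moves([
  [0, 0.3, -4.2, 0.2, 0, 0, 0],
  [0, 0.3, -4.2, 0.2, 0, 0, 0],
  [0, 0.3, -4.2, 0.2, 0, 0, 0],
  [0, 0.3, -4.2, 0.2, 0, 0, 0],
  [0, 0.3, -4.2, 0, 0, 0, 0],
  [0, 0.3, -4.2, 0, 0, 0, 0],
  [0, 0.3, -4.2, 0, 0, 0, 0],
  [0, 0.3, -4.2, 0, 0, 0, 0],
  [0, 0.3, -4.2, 0, 0, 0, 0],
  [0, 0.3, -4.2, 0, 0, 0, 0],
])

```text
time_s: 24.65
ee_pos: [0.5543, -0.2286, 0.2101]
eef_rot: [3.141, 0.0, 1.572]
force: [1.1, 1.3, 0.6]
grip_width: 0.0941
grip_force: 0.0
```

Call:
apply_moves([
  [0, 0, -4.2, 0, 0, 0, 0],
  [0, 0, -4.2, 0, 0, 0, 0],
  [0, 0, 0, 0, 0, 0, 0],
  [0, 0, 0, 0, 0, 0, 0],
])

```text
time_s: 25.05
ee_pos: [0.5541, -0.3113, 0.2095]
eef_rot: [-3.141, -0.0, 1.57]
force: [1.5, 0.2, 0.5]
grip_width: 0.0941
grip_force: 0.0
```

```bash
python3 -c "
from h import *
o=wsnap('w4');print(o['ee_pos'],o['eef_rot'],o['grip_width'])"
```

```text
[ 0.55410935 -0.31131214  0.2095    ] [-3.14102389e+00 -4.96338202e-04  1.57037278e+00] 0.09414117424597838
```

View pics/w4.png

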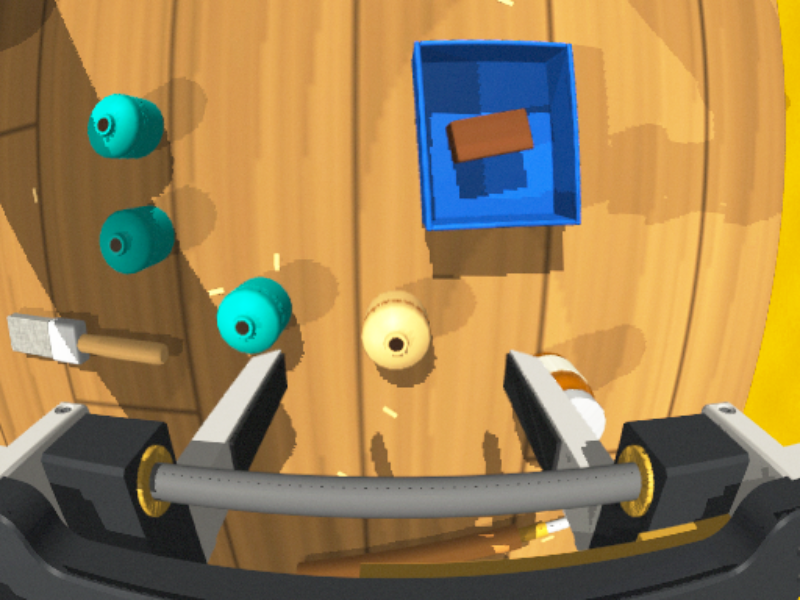

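```bash
python3 -c "
from h import *
print(wpt('w4',397,345,.056),wpt('w4',588,400,.085))"
```

```text
[ 0.5558 -0.3475  0.056 ] [ 0.693  -0.3808  0.085 ]
```

Call:
apply_moves([
  [0, 0.15, -1.8, -2, 0, 0, 0],
  [0, 0, -1.8, -3, 0, 0, 0],
  [0, 0, 0, -4, 0, 0, 0],
  [0, 0, 0, -4, 0, 0, 0],
  [0, 0, 0, -3, 0, 0, 0],
  [0, 0, 0, -1.1, 0, 0, 0],
  [0, 0, 0, 0, 0, 0, 0],
  [255, 0, 0, 0, 0, 0, 0],
  [255, 0, 0, 0, 0, 0, 0],
  [255, 0, 0, 0, 0, 0, 0],
], grip_force=22)

```text
time_s: 26.1
ee_pos: [0.5565, -0.3471, 0.0405]
eef_rot: [3.14, 0.001, 1.572]
force: [0.8, -0.3, 0.0]
grip_width: 0.0733
grip_force: 0.0
```

Call:
apply_moves([
  [255, 0, 0, 0, 0, 0, 0],
  [255, 0, 0, 0, 0, 0, 0],
  [255, 0, 0, 0, 0, 0, 0],
  [255, 0, 0, 0, 0, 0, 0],
  [255, 0, 0, 3, 0, 0, 0],
  [255, 0, 0, 4, 0, 0, 0],
  [255, 0, 0, 4, 0, 0, 0],
  [255, 0, 0, 4, 0, 0, 0],
  [255, 0, 0, 0, 0, 0, 0],
])

```text
time_s: 27.0
ee_pos: [0.5574, -0.3478, 0.1951]
eef_rot: [3.134, 0.005, 1.572]
force: [-1.0, -0.4, -1.0]
grip_width: 0.0516
grip_force: 22.0
```

Carry it to the bay at (0.526, 0.107): dx −3.1 cm, dy +45.4 cm.

Call:
apply_moves([
  [255, -0.3, 4.2, 0, 0, 0, 0],
  [255, -0.3, 4.2, 0, 0, 0, 0],
  [255, -0.3, 4.2, 0, 0, 0, 0],
  [255, -0.3, 4.2, 0, 0, 0, 0],
  [255, -0.3, 4.2, 0, 0, 0, 0],
  [255, -0.3, 4.2, 0, 0, 0, 0],
  [255, -0.3, 4.2, 0, 0, 0, 0],
  [255, -0.3, 4.2, 0, 0, 0, 0],
  [255, -0.3, 4.2, 0, 0, 0, 0],
  [255, -0.3, 4.2, 0, 0, 0, 0],
])

```text
time_s: 28.0
ee_pos: [0.5252, 0.0748, 0.1881]
eef_rot: [-3.141, 0.0, 1.572]
force: [0.4, -0.2, -0.5]
grip_width: 0.0516
grip_force: 22.0
```

Call:
apply_moves([
  [255, -0.1, 3.4, 0, 0, 0, 0],
  [255, 0, 0, 0, 0, 0, 0],
  [255, 0, 0, -3, 0, 0, 0],
  [255, 0, 0, -3, 0, 0, 0],
  [255, 0, 0, -3, 0, 0, 0],
  [255, 0, 0, -1.8, 0, 0, 0],
  [255, 0, 0, 0, 0, 0, 0],
  [255, 0, 0, 0, 0, 0, 0],
])

```text
time_s: 28.8
ee_pos: [0.525, 0.1068, 0.0811]
eef_rot: [-3.141, 0.0, 1.571]
force: [-0.3, -0.4, -0.8]
grip_width: 0.0514
grip_force: 22.0
```

Call:
apply_moves([
  [255, 0, 0, -0.4, 0, 0, 0],
  [255, 0, 0, -0.3, 0, 0, 0],
  [255, 0, 0, -0.15, 0, 0, 0],
  [255, 0, 0, 0, 0, 0, 0],
  [255, 0, 0, 0, 0, 0, 0],
])

```text
time_s: 29.3
ee_pos: [0.525, 0.1072, 0.0726]
eef_rot: [3.141, -0.0, 1.572]
force: [0.1, 0.4, -0.4]
grip_width: 0.0518
grip_force: 22.0
```

Call:
apply_moves([
  [255, 0, 0, 0, 0, 0, 0],
  [81, 0, 0, 0, 0, 0, 0],
  [81, 0, 0, 0, 0, 0, 0],
  [81, 0, 0, 0, 0, 0, 0],
  [81, 0, 0, 2, 0, 0, 0],
  [81, 0, 0, 3, 0, 0, 0],
  [255, 0, 0, 4, 0, 0, 0],
  [255, 0, 0, 4, 0, 0, 0],
])

```text
time_s: 30.1
ee_pos: [0.5246, 0.1071, 0.2038]
eef_rot: [-3.141, 0.0, 1.572]
force: [-0.5, -0.1, 0.2]
grip_width: 0.0518
grip_force: 0.0
```

Call:
apply_moves([
  [255, 1, -3, 0, 0, 0, 0],
  [255, 1, -3, 0, 0, 0, 0],
  [255, 1, -3, 0, 0, 0, 0],
  [255, 1.4, -3, 0, 0, 0, 0],
  [255, 0, -2.7, 0, 0, 0, 0],
  [255, 0, 0, 0, 0, 0, 0],
  [255, 0, 0, 0, 0, 0, 0],
  [255, 0, 0, 0, 0, 0, 0],
])

```text
time_s: 30.9
ee_pos: [0.5689, -0.039, 0.2025]
eef_rot: [3.142, -0.0, 1.572]
force: [-0.8, -0.3, 0.2]
grip_width: 0.0003
grip_force: 0.0
```

```bash
python3 -c "
from h import *
o=wsnap('w5');print(o['ee_pos'],o['eef_rot'],o['grip_width']);snap('side','side1',crop=(190,110,350,230),s=5)"
```

```text
[ 0.56887287 -0.03899642  0.20251952] [ 3.14150244e+00 -1.25010780e-04  1.57248754e+00] 0.00029853558624721993
```

View pics/w5.png

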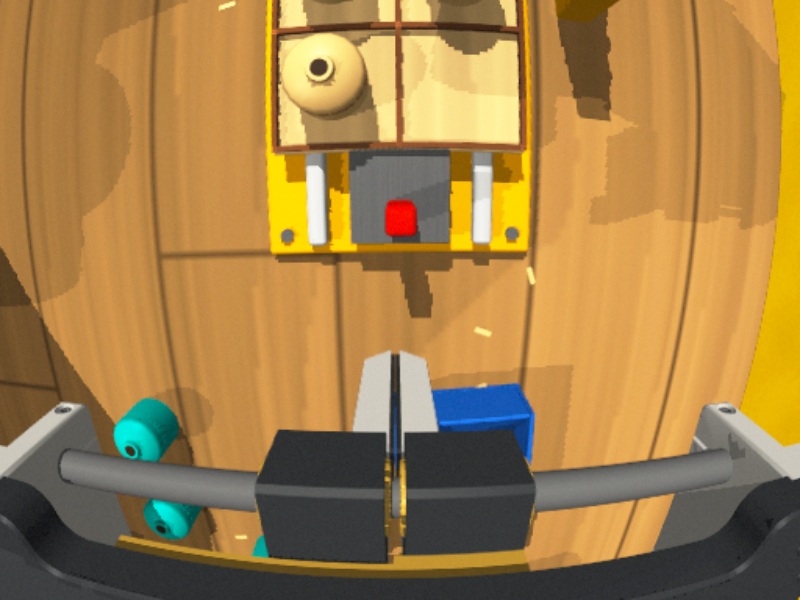

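View pics/side1.png

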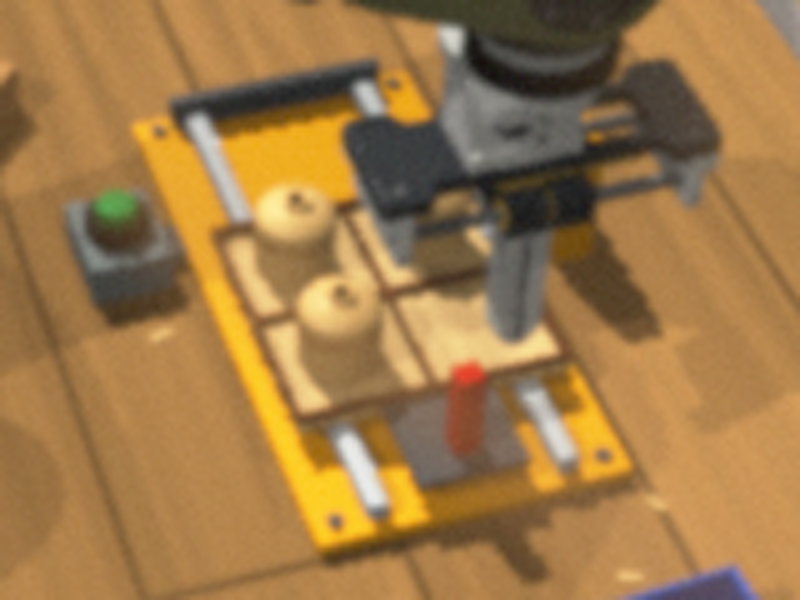

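Call:
apply_moves([
  [255, 0, 0, -4, 0, 0, 0],
  [255, 0, 0, -4, 0, 0, 0],
  [255, 0, 0, -3.6, 0, 0, 0],
  [255, 0, 0, 0, 0, 0, 0],
  [255, 0, 1.5, 0, 0, 0, 0],
  [255, 0, 1, 0, 0, 0, 0],
  [255, 0, 0.5, 0, 0, 0, 0],
  [255, 0, 0.5, 0, 0, 0, 0],
  [255, 0, 0.5, 0, 0, 0, 0],
  [255, 0, 0.5, 0, 0, 0, 0],
])

```text
time_s: 32.0
ee_pos: [0.5692, 0.0053, 0.0869]
eef_rot: [3.141, 0.0, 1.572]
force: [0.7, -2.2, 2.1]
grip_width: 0.0005
grip_force: 1.1
```

Call:
apply_moves([
  [255, 0, 0.5, 0, 0, 0, 0],
  [255, 0, 0.6, 0, 0, 0, 0],
  [255, 0, 0.6, 0, 0, 0, 0],
  [255, 0, 0.6, 0, 0, 0, 0],
  [255, 0, 0.6, 0, 0, 0, 0],
  [255, 0, 0.6, 0, 0, 0, 0],
  [255, 0, 0.6, 0, 0, 0, 0],
  [255, 0, 0.6, 0, 0, 0, 0],
  [255, 0, 0.6, 0, 0, 0, 0],
  [255, 0, 0.6, 0, 0, 0, 0],
])

```text
time_s: 33.0
ee_pos: [0.5688, 0.0647, 0.0863]
eef_rot: [-3.141, 0.0, 1.572]
force: [-1.5, -2.7, -0.2]
grip_width: 0.0004
grip_force: 1.1
```

Call:
apply_moves([
  [255, 0, 0.6, 0, 0, 0, 0],
  [255, 0, 0.6, 0, 0, 0, 0],
  [255, 0, 0.6, 0, 0, 0, 0],
  [255, 0, 0.5, 0, 0, 0, 0],
  [255, 0, 0.4, 0, 0, 0, 0],
  [255, 0, 0.3, 0, 0, 0, 0],
  [255, 0, 0.2, 0, 0, 0, 0],
  [255, 0, 0.2, 0, 0, 0, 0],
  [255, 0, 0.2, 0, 0, 0, 0],
  [255, 0, 0.2, 0, 0, 0, 0],
])

```text
time_s: 34.0
ee_pos: [0.5689, 0.1012, 0.0865]
eef_rot: [-3.141, 0.002, 1.572]
force: [-2.1, -13.9, 2.6]
grip_width: 0.0004
grip_force: 7.1
```

Call:
apply_moves([
  [255, 0, 0.2, 0, 0, 0, 0],
  [255, 0, 0.2, 0, 0, 0, 0],
  [255, 0, 0.2, 0, 0, 0, 0],
  [255, 0, 0.2, 0, 0, 0, 0],
  [255, 0, 0.2, 0, 0, 0, 0],
  [255, 0, 0.2, 0, 0, 0, 0],
  [255, 0, 0, 0, 0, 0, 0],
])

```text
time_s: 34.7
ee_pos: [0.5691, 0.1144, 0.0866]
eef_rot: [3.141, -0.0, 1.572]
force: [0.3, 0.7, 0.1]
grip_width: 0.0002
grip_force: 0.0
```

Resistance peaked and then dropped to zero: it snapped over. I'll follow up to the stop gently to check.

Call:
apply_moves([
  [255, 0, 0.2, 0, 0, 0, 0],
  [255, 0, 0.2, 0, 0, 0, 0],
  [255, 0, 0.1, 0, 0, 0, 0],
  [255, 0, 0.1, 0, 0, 0, 0],
  [255, 0, 0, 0, 0, 0, 0],
])

```text
time_s: 35.2
ee_pos: [0.5692, 0.1175, 0.0867]
eef_rot: [-3.142, 0.004, 1.571]
force: [-1.3, -23.0, 3.9]
grip_width: 0.0008
grip_force: 11.5
```

Call:
apply_moves([
  [255, 0, -1, 0, 0, 0, 0],
  [255, 0, -2, 0, 0, 0, 0],
  [255, 0, 0, 4, 0, 0, 0],
  [255, 0, 0, 4, 0, 0, 0],
  [255, 0, 0, 3.5, 0, 0, 0],
  [255, -2.8, 3.5, 0, 0, 0, 0],
  [255, -2.8, 3.5, 0, 0, 0, 0],
  [255, -2.8, 3.5, 0, 0, 0, 0],
  [255, -2.8, 3.5, 0, 0, 0, 0],
  [255, -3, 3.8, 0, 0, 0, 0],
])

```text
time_s: 36.2
ee_pos: [0.4257, 0.2694, 0.2017]
eef_rot: [3.141, -0.001, 1.571]
force: [0.4, 0.7, 0.2]
grip_width: 0.0008
grip_force: 0.0
```

Call:
apply_moves([
  [255, 0, 0, 0, 0, 0, 0],
  [255, 0, 0, -3.5, 0, 0, 0],
  [255, 0, 0, -3.5, 0, 0, 0],
  [255, 0, 0, -3.5, 0, 0, 0],
  [255, 0, 0, -1, 0, 0, 0],
  [255, 0, 0, 0, 0, 0, 0],
  [255, 0, 0, 0, 0, 0, 0],
])

```text
time_s: 36.9
ee_pos: [0.4278, 0.2684, 0.0879]
eef_rot: [3.14, -0.001, 1.572]
force: [0.2, -0.4, 0.8]
grip_width: 0.0009
grip_force: 0.0
```

```bash
python3 -c "
from h import *
o=wsnap('w6');print(o['ee_pos'],o['eef_rot'],o['grip_width'])"
```

```text
[0.42778213 0.26843483 0.08792552] [ 3.13997355e+00 -9.97703686e-04  1.57150420e+00] 0.0009359116015196028
```

View pics/w6.png

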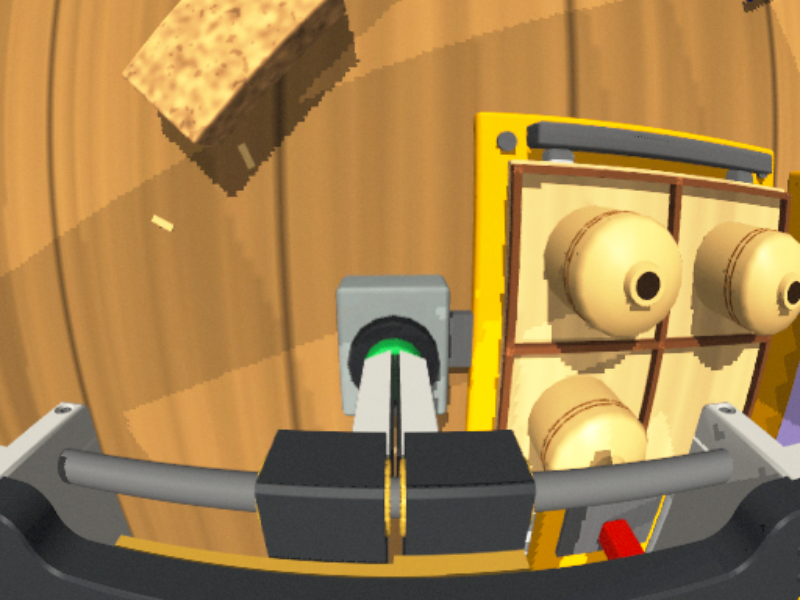

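Call:
apply_moves([
  [255, -0.05, -0.5, 0, 0, 0, 0],
  [255, 0, 0, -0.8, 0, 0, 0],
  [255, 0, 0, -0.5, 0, 0, 0],
  [255, 0, 0, -0.3, 0, 0, 0],
  [255, 0, 0, -0.3, 0, 0, 0],
  [255, 0, 0, -0.2, 0, 0, 0],
  [255, 0, 0, -0.1, 0, 0, 0],
  [255, 0, 0, 0, 0, 0, 0],
])

```text
time_s: 37.75
ee_pos: [0.4273, 0.2635, 0.0697]
eef_rot: [3.139, -0.001, 1.572]
force: [-26.6, -17.3, 79.8]
grip_width: 0.0002
grip_force: 40.0
```

Call:
apply_moves([
  [255, 0, 0, 0.5, 0, 0, 0],
  [255, 0, 0, 0, 0, 0, 0],
])

```text
time_s: 37.95
ee_pos: [0.4269, 0.2634, 0.0709]
eef_rot: [3.14, -0.001, 1.572]
force: [-3.4, -4.1, 23.4]
grip_width: 0.0007
grip_force: 11.2
```

Call:
apply_moves([
  [255, 0, 0, 1, 0, 0, 0],
  [255, 0, 0, 0, 0, 0, 0],
  [255, 0, 0, 0, 0, 0, 0],
])

```text
time_s: 38.25
ee_pos: [0.4262, 0.2632, 0.0791]
eef_rot: [-3.141, 0.0, 1.572]
force: [0.1, -0.3, -1.0]
grip_width: 0.0003
grip_force: 0.0
```

```bash
python3 -c "
from h import *
o=wsnap('w7',s=1);print(o['ee_pos'],o['force'])
im=cv2.imread('pics/w7.png')[180:300,190:320];cv2.imwrite('pics/w7c.png',cv2.resize(im,None,fx=4,fy=4,interpolation=cv2.INTER_CUBIC))"
```

```text
[0.42621132 0.26317009 0.07909589] [ 0.08714226 -0.31829972 -0.95474117]
```

View pics/w7c.png

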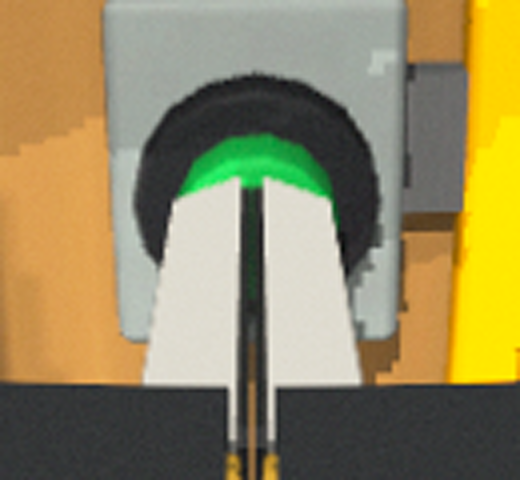

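The tips are centred over the button. I'll press again in small steps to see the spring and then the bottom.

Call:
apply_moves([
  [255, 0, 0, -0.3, 0, 0, 0],
  [255, 0, 0, 0, 0, 0, 0],
  [255, 0, 0, 0, 0, 0, 0],
])

```text
time_s: 38.6
ee_pos: [0.4263, 0.2631, 0.0762]
eef_rot: [-3.141, 0.0, 1.572]
force: [-1.2, 0.1, 1.9]
grip_width: 0.0007
grip_force: 1.0
```

Call:
apply_moves([
  [255, 0, 0, -0.2, 0, 0, 0],
  [255, 0, 0, 0, 0, 0, 0],
  [255, 0, 0, 0, 0, 0, 0],
])

```text
time_s: 38.9
ee_pos: [0.4264, 0.2632, 0.0744]
eef_rot: [-3.141, 0.0, 1.572]
force: [-2.0, 0.1, 2.9]
grip_width: 0.0007
grip_force: 1.5
```

Call:
apply_moves([
  [255, 0, 0, -0.2, 0, 0, 0],
  [255, 0, 0, 0, 0, 0, 0],
  [255, 0, 0, 0, 0, 0, 0],
])

```text
time_s: 39.2
ee_pos: [0.4264, 0.2632, 0.0725]
eef_rot: [-3.142, 0.0, 1.572]
force: [-1.6, -0.1, 4.0]
grip_width: 0.0004
grip_force: 2.0
```

Call:
apply_moves([
  [255, 0, 0, -0.2, 0, 0, 0],
  [255, 0, 0, 0, 0, 0, 0],
  [255, 0, 0, 0, 0, 0, 0],
])

```text
time_s: 39.5
ee_pos: [0.4265, 0.2633, 0.0711]
eef_rot: [3.141, -0.0, 1.572]
force: [-5.3, -1.5, 13.3]
grip_width: 0.0001
grip_force: 7.0
```

The spring rises to about 5 N and then hits a hard bottom, so the button is right down. I'll lift clear and check.

Call:
apply_moves([
  [255, 0, 0, -0.05, 0, 0, 0],
  [255, 0, 0, 0, 0, 0, 0],
  [255, 0, 0, 1, 0, 0, 0],
  [255, 0, 0, 4, 0, 0, 0],
  [255, 0, 0, 4, 0, 0, 0],
  [255, 0, 0, 4, 0, 0, 0],
  [255, -3, 0, 0, 0, 0, 0],
  [255, -3, 0, 0, 0, 0, 0],
  [255, 0, 0, 0, 0, 0, 0],
  [255, 0, 0, 0, 0, 0, 0],
])

```text
time_s: 40.5
ee_pos: [0.3665, 0.2633, 0.2002]
eef_rot: [3.141, -0.0, 1.572]
force: [0.3, 0.6, 0.9]
grip_width: 0.0006
grip_force: 0.0
```

```bash
python3 -c "
from h import *
snap('side','side2',s=1.5625);o=ctrl.get_obs();print(o['ee_pos'],o['force'])"
```

```text
[0.36691258 0.26327129 0.20000935] [ 0.34097489 -0.10095263 -0.22470011]
```

View pics/side2.png

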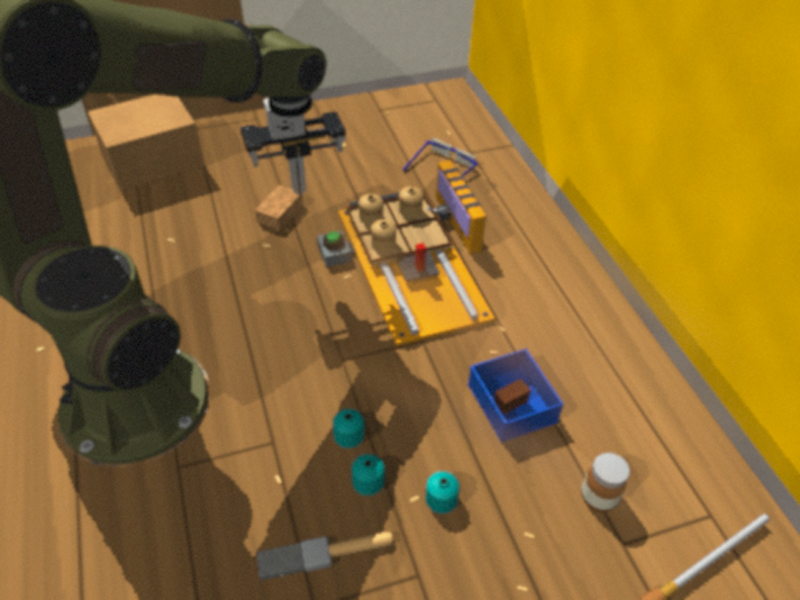

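The side view shows the carriage home with three vases upright around (390,215). The offcut is in the bin at (513,397), and nothing else has moved.

```bash
python3 -c "
from station import ctrl
print(ctrl.hand_in())"
```

```text
the job is handed in; nothing more can be done
None
```

The job is done and handed in at about 40 s: offcut in the bin, all three vases present upright in separate bays, carriage snapped fully home, then the lamp button pressed right down (my first press peaked near 80 N at the wrist, under the 120 N limit).

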